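Set the length stop one hole longer and bring the packer up to it

ROBOT

A 7-joint arm with a two-finger parallel gripper is mounted at the origin on a cart in front of the work surface, level with it; the furniture and walls round the work are solid. World frame = base frame: x ahead of the robot, y to its left, z up, the work surface at z = 0. Lengths are in m, angles in rad, forces in N, time in s.
With the tool pointing down it reaches from about 0.4 to 0.85 m from the base axis. Payload 4.5 kg.
Tool frame: the origin (TCP) lies on the centre line of the jaws, within the pads' length; the fingertips stand 19 mm ahead of it and the grasp point (between the pads) is the TCP; y points along the fingers, x is the direction in which the jaws open and shut, and the axes are right-handed (so a half turn about y gives the same grasp; the last joint's range is limited). The gripper opens to 88 mm and grips with 3 to 60 N. Pads are 18 mm wide; open, the fingers measure 123 mm over their backs; the gripper's body (75 mm by 187 mm) begins 45 mm behind the grasp point.
Start: joints at [1.285, 0.689, -0.195, 1.565, 0.157, 0.902, -0.215], TCP at [0.197, -0.593, 0.258] pointing down, gripper open.
Joint ranges: [-3.01, 3.01], [-0.46, 2.08], [-1.47, 1.51], [0.13, 2.56], [-1, 4.14], [0.04, 2.09], [-2.66, 2.66]. Speed limits (rad/s): [2.57, 2.57, 3.14, 3.14, 3.14, 3.14, 3.14].

INTERFACE

Orientations are given as a unit quaternion [w, x, y, z].
In Python, from plant import robot gives the robot as it stands.
- The arm moves only by the tool jog_arm, never from a script. Its arguments are lists of equal length, an entry for each row: "linear": the shift along the world's x, y, z in mm, a list of three; "delta_rot": the turn, a rotation vector about the world's x, y, z in degrees, a list of three; "grip": the opening, from -1 (shut) to 1 (fully open). A call has 1 to 10 rows; each row shifts and turns the pose as measured when the row begins; what a row does not reach is not made up. A row lasts 1/12 s, in which the tool goes at most 41.7 mm and 7.16 degrees, less where a joint would pass 70% of its speed; a pose out of reach is approached as far as the arm can. A call with a gripper value outside its range is refused whole. The fingers move at their own pace and stop on an object; "force" is the grip in N (left out, the last holds). Time passes only in rows, so rows that do not move let the fingers close. It gives the time, the measured TCP pose, the force and the opening at its end, in the units of the state.
- robot.read_state(): the state, without advancing time (a new reading comes with each control period).
- robot.read_camera(name): name is "scene" or "side" or "wrist"; returns a dict with "img" (400x640x3 uint8, red, green, blue), "fx", "fy", "cx", "cy" (pixels), "rvec" (rotation vector, rad) and "tvec" (3), from world to camera coordinates, as OpenCV has them. Camera axes: x right, y down, z forward; pixel columns grow to the right and rows downward; lengths in m; the calibration is good to about 2 mm. A picture is of the moment at which its call begins. There is no depth.
- robot.sign_off(): hands the job in, once; it reports no verdict.
The state is a dict: "t": time; "joints": joint angles; "qvel": joint speeds; "joint_efforts": joint torques, N m; "tool_pos": TCP position; "eef_rot": TCP orientation; "contact_force": force on the tool from outside, world axes, zero at the start; "ft_torque": the same for the moment, N m; "gripper_width": finger opening in m.
Only numpy, scipy, OpenCV 4.12 (cv2) and the standard library are available. Lean on these libraries where they do the work, as an engineer would, in place of code of your own. Each camera call takes 0.05 s, during which the arm holds its last target.

TASK

On the cut-off jig, press the sprung button down and draw the stop tube out of the fence to the next hole, one hole longer than it is now, so that the button pops up there. Then push the wood packer flat along the fence until its end rests against the stop, coming up to it gently, ready for sawing. Leave the other things on the bench alone.

Things in the scene. Friction and masses are not known exactly. Their poses are not given: they have to be found in the camera images.
- jig: Cut-off jig fixed to the bench: plywood board with a square tube as fence. Origin on the bench; board top z = 18 mm, spanning x -90..80, y -155..155 mm. z up, y along the fence, x from the open front (robot's side) to the fence. A 34 mm square stop tube slides inside the fence and draws out of its -y end (to the right).
- fence_front (a point): A point on the fence's flat front face, on the board's top, in the middle of the fence's length; axes as the jig's. The fence is a 40 x 40 mm aluminium tube 200 mm long: here x = 0 is its front face, it reaches 40 mm back, 40 mm up and y -100..100 mm.
- next_hole (a point): Centre of the next hole, level with the fence's top; axes as the jig's. Four 14 mm holes run along the middle of the fence's top, 25 mm apart, joined by an 8 mm slot: at y = 50, 25 (the button starts here), 0 (this one) and -25 mm from this point.
- stop_tube (a joint): How far the stop tube is drawn out, m: 0 at the start, growing along the jig's -y. Holes at -0.025, 0 (start), 0.025 (the next hole, one longer) and 0.050, each with 1 mm of play either way. It slides against 1.5 to 2.5 N of friction when the button is down.
- stop_button (a joint): How far the button is pressed, m: 0 up in a hole, 0.007 hard down. Spring: 2 N to start, 4.5 N at the bottom. Under 0.004 its collar locks the tube; from 0.0045 the tube is free. With the tube 2 mm or more off its hole the collar is trapped under the wall at about 0.004 when let go, and pops up by itself on coming under a hole.
- button_top (a point): Centre of the top of the button's round black cap (22 mm wide, 6 mm thick), 14.5 mm above the fence's top when up, 10.5 mm when trapped between holes, 7.5 mm hard down. The button is carried by the stop tube and travels along the slot with it; dragging the cap while pressing moves the tube. Axes as the jig's.
- stop_face (a point): Centre of the stop's rubber pad (38 x 26 x 4 mm), 18 mm above the board, facing the jig's +y, on a 10 mm plate fixed to the end of the stop tube across the packer's path. The plate reaches 27 mm to the front (-x) of this point and 22 mm above it. Moves with the tube; pushing it along -y also draws the tube out. Axes as the jig's.
- packer_centre (a point): Centre of the loose wood packing block, 45 x 95 x 32 mm (its own x, y, z), about 0.11 kg, lying flat on the jig's board in front of the fence, its long side roughly along it. Resting against fence and stop, its centre is 22.5 mm in front of the fence's face and 47.5 mm on the +y side of the stop face.
- calliper: Bystander: steel calliper 67 x 230 x 7 mm lying flat to the right of the jig; origin at its centre on the bench.
- oil_bottle: Bystander: small white oil bottle with spout, 46 mm across, 131 mm tall, standing behind the jig; origin under its centre.
- tape_roll: Bystander: roll of black tape, 66 mm across, 19 mm high, lying flat behind the jig; origin under its centre.

How it is judged:
By the outcome, as a careful person would: the job done as asked, in the order asked, and still so for the second after the job is handed in, with the robot touching nothing.
It also fails if it takes over 64 s, if anything falls off the work surface, if the arm or the gripper's body presses on something with over 40 N, if the wrist force passes 120 N, or if a joint passes its speed limit or range.

## Working session

There is one attempt and no reset: what is moved stays moved. The work goes in short steps, Python scripts to look and compute and a tool call to move; the robot and the scene stay as the last step left them, time stands still between calls to the robot, and variables do not carry over. Pictures are saved under pics/ and viewed, and the job is handed in when it is done.

Besides the shell and the picture viewer there is one more tool, called after "Request:" as name(argument=value, ...) on one line, values as JSON. jog_arm: Moves the arm, as the interface text tells. Its arguments: {"type":"object","properties":{"linear":{"type":"array","items":{"type":"array","items":{"type":"number"}}},"delta_rot":{"type":"array","items":{"type":"array","items":{"type":"number"}}},"grip":{"type":"array","items":{"type":"number"}},"force":{"type":"number"}},"required":["linear","delta_rot","grip"]}

```bash
mkdir -p pics; ls; cat > h.py <<'E'
import numpy as np, cv2
from plant import robot
def cam(n,save=None):
    c=robot.read_camera(n)
    if save: cv2.imwrite('pics/'+save,cv2.cvtColor(c['img'],cv2.COLOR_RGB2BGR))
    return c
def K(c): return np.array([[c['fx'],0,c['cx']],[0,c['fy'],c['cy']],[0,0,1.]])
def ray(c,uv):
    R=cv2.Rodrigues(np.array(c['rvec'],float))[0];t=np.array(c['tvec'],float).ravel()
    d=R.T@np.array([(uv[0]-c['cx'])/c['fx'],(uv[1]-c['cy'])/c['fy'],1]); return -R.T@t,d
def plane(c,uv,z):
    o,d=ray(c,uv); return o+d*(z-o[2])/d[2]
def proj(c,P):
    return cv2.projectPoints(np.array(P,float).reshape(-1,3),np.array(c['rvec'],float),np.array(c['tvec'],float),K(c),None)[0].reshape(-1,2)
def tri(c1,u1,c2,u2):
    o1,d1=ray(c1,u1);o2,d2=ray(c2,u2)
    s=np.linalg.lstsq(np.c_[d1,-d2],o2-o1,rcond=None)[0]
    p,q=o1+s[0]*d1,o2+s[1]*d2; return (p+q)/2,np.linalg.norm(p-q)
E
python3 - <<'E'
from h import *
import pickle
D={}
for n in ['scene','side','wrist']:
    D[n]=cam(n,n+'0.png')
    o,_=ray(D[n],(320,200));print(n,o,D[n]['fx'])
pickle.dump(D,open('d0.pkl','wb'))
print(robot.read_state())
E
```

```text
pics
scene [-0.18632434 -1.38469553  0.67578455] 510.0724170296695
side [0.38774455 0.32805086 0.59576953] 368.4419271875008
wrist [ 0.27317576 -0.56606501  0.38428497] 303.6152837651601
{'t': 0.15, 'joints': array([ 1.28483436,  0.6897624 , -0.1945761 ,  1.566029  ,  0.15734261,
        0.90248049, -0.21509657]), 'qvel': array([-0.00095345, -0.00337899, -0.00175604, -0.00464032, -0.00136586,
        0.00044507,  0.00122385]), 'joint_efforts': array([-4.96503126e-04, -5.27860880e+01, -1.26808327e+00, -1.53584969e+01,
       -5.24185225e-02,  3.92937640e-03,  9.99000554e-05]), 'tool_pos': array([ 0.19632041, -0.59293534,  0.25713384]), 'eef_rot': array([ 0.57348671, -0.5730111 ,  0.41437344, -0.41360116]), 'contact_force': array([0.64975019, 0.46929561, 0.40488432]), 'ft_torque': array([-0.03414128,  0.02224652,  0.02751894]), 'gripper_width': 0.08816065003087}
```

View pics/scene0.png

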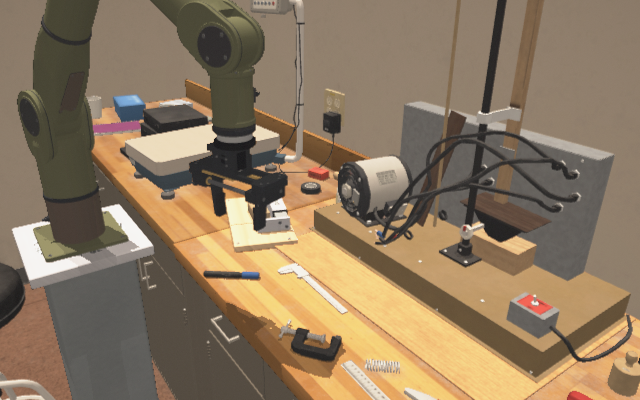

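View pics/side0.png

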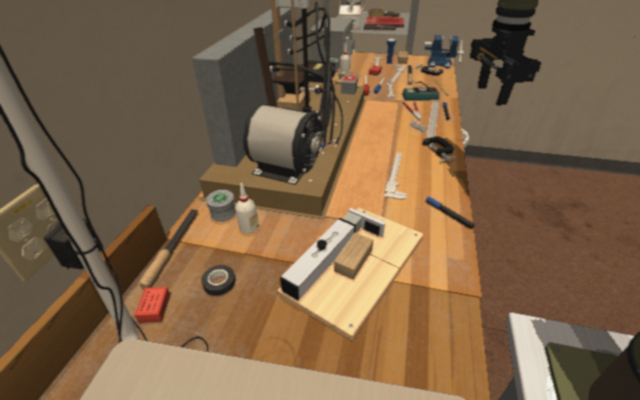

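View pics/wrist0.png

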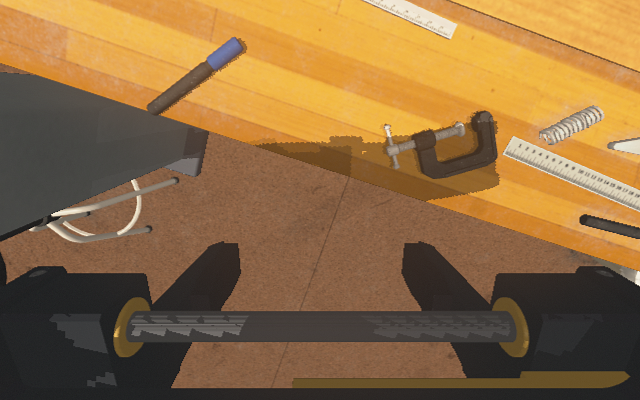

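The side view shows the jig whole: board corners near (360,208), (422,235), (352,333) and (280,292), the button cap near (321,244), the packer near (353,255). The scene view is partly blocked by the gripper. I'll enlarge the side view.

```bash
python3 - <<'E'
from h import *
i=cv2.imread('pics/side0.png')[195:345,265:435]
cv2.imwrite('pics/z0.png',cv2.resize(i,None,fx=4,fy=4,interpolation=cv2.INTER_CUBIC)[:600])
E
```

```text
(no output)
```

View pics/z0.png

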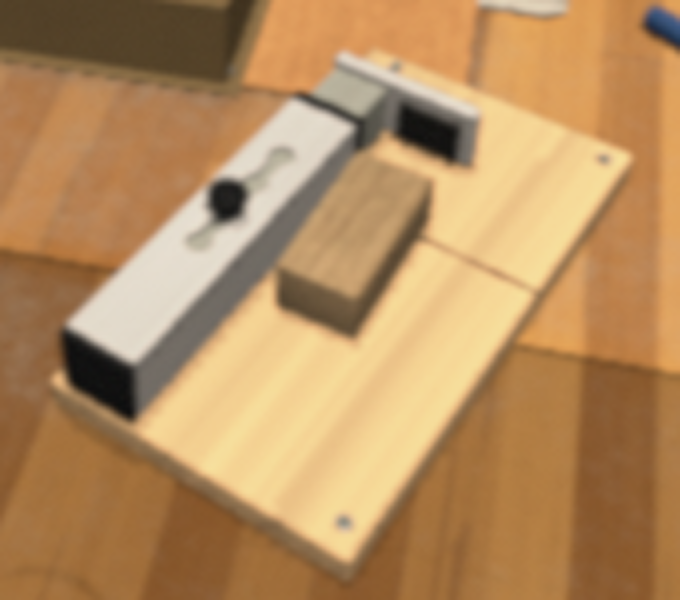

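```bash
cat > m.py <<'E'
from h import *
import pickle
D=pickle.load(open('d0.pkl','rb'));c=D['side']
def z(u,v): return (265+(u+.5)/4-.5,195+(v+.5)/4-.5)
if __name__=='__main__':
    P={}
    for n,u,v,h in [('bFR',632,157,.018),('bFL',350,563,.018),('bBL',50,382,.018),('bBR',375,50,.018),
      ('fFL_top',135,362,.058),('fBL_top',64,333,.058),('fBR_top',300,97,.058),('fFR_top',357,128,.058),
      ('hole-25',283,155,.058),('hole50',200,238,.058),('cap',229,193,.0725),
      ('pk1',280,268,.05),('pk2',353,297,.05),('pk3',432,182,.05),('pk4',362,152,.05),
      ('plate_topR',478,110,.058),('plate_topL',340,55,.058)]:
        P[n]=plane(c,z(u,v),h); print(n,np.round(P[n]*1000,1))
    for a,b in [('bFL','bFR'),('bBL','bBR'),('bBL','bFL'),('fFL_top','fFR_top'),('fBL_top','fBR_top'),('pk1','pk4'),('pk2','pk3'),('pk1','pk2'),('pk4','pk3'),('hole50','hole-25'),('plate_topL','plate_topR')]:
        d=P[b]-P[a]; print(a,b,round(np.hypot(*d[:2])*1000,1),np.degrees(np.arctan2(d[1],d[0])).round(2))
E
python3 m.py
```

```text
bFR [ 312.1 -314.9   18. ]
bFL [422.8 -29.4  18. ]
bBL [579.6 -89.6  18. ]
bBR [ 466.7 -375.8   18. ]
fFL_top [532.3 -80.6  58. ]
fBL_top [569.1 -88.9  58. ]
fBR_top [ 495.  -277.3   58. ]
fFR_top [ 460.3 -259.5   58. ]
hole-25 [ 494.6 -229.8   58. ]
hole50 [ 522.5 -161.9   58. ]
cap [ 512.3 -181.7   72.5]
pk1 [ 481.2 -159.    50. ]
pk2 [ 443.3 -149.    50. ]
pk3 [ 416.5 -236.1   50. ]
pk4 [ 455.6 -250.1   50. ]
plate_topR [ 398.9 -288.9   58. ]
plate_topL [ 479.9 -318.1   58. ]
bFL bFR 306.2 -111.19
bBL bBR 307.7 -111.53
bBL bFL 168.1 158.99
fFL_top fFR_top 192.9 -111.91
fBL_top fBR_top 202.5 -111.49
pk1 pk4 94.7 -105.69
pk2 pk3 91.1 -107.13
pk1 pk2 39.2 165.29
pk4 pk3 41.6 160.25
hole50 hole-25 73.3 -112.3
plate_topL plate_topR 86.1 160.17
```

```bash
python3 - <<'E'
from m import *
from scipy.spatial.transform import Rotation as R
s=robot.read_state();q=s['eef_rot'];print(R.from_quat(q[[1,2,3,0]]).as_matrix().round(3))
th=np.radians(-21.4);J=np.array([[np.cos(th),-np.sin(th)],[np.sin(th),np.cos(th)]])
print(proj(c,[[.450,-.204,.018],[.513,-.183,.0725],[.513,-.183,.058]]))
cc=np.array([.4455,-.2024])-J@[-.005,0]
print('jig',cc)
for n,u,v,h in [('hole-25',283,155,.058),('hole50',200,238,.058),('cap',229,193,.0725),('pk1',280,268,.05),('pk2',353,297,.05),('pk3',432,182,.05),('pk4',362,152,.05),('plate_topR',478,110,.058),('plate_topL',340,55,.058),('fFL_top',135,362,.058),('fBL_top',64,333,.058),('fBR_top',300,97,.058),('fFR_top',357,128,.058)]:
    print(n,(J.T@(plane(c,z(u,v),h)[:2]-cc)*1000).round(1))
for n,uv in [('bottle',(249,232)),('roll',(219,290))]:
    print(n,(J.T@(plane(c,uv,0)[:2]-cc)*1000).round(1))
E
```

```text
[[ 0.314 -0.     0.949]
 [-0.949  0.001  0.314]
 [-0.001 -1.    -0.   ]]
[[353.42096575 258.96898071]
 [321.69893618 242.35962184]
 [321.73834419 247.4802645 ]]
jig [ 0.45015528 -0.20422438]
hole-25 [50.7 -7.6]
hole50 [51.9 65.8]
cap [49.7 43.7]
pk1 [12.4 53.5]
pk2 [-26.5  48.9]
pk3 [-19.7 -41.9]
pk4 [ 21.8 -40.7]
plate_topR [-16.8 -97.5]
plate_topL [ 69.3 -95.2]
fFL_top [ 31.3 145.1]
fBL_top [ 68.7 150.8]
fBR_top [ 68.4 -51.7]
fFR_top [ 29.6 -47.8]
bottle [253.5  52.9]
roll [184.9 211.1]
```

Request:
jog_arm(linear=[[20,30,0],[20,30,0],[20,30,0],[20,30,0],[20,30,0],[20,30,0],[20,30,0],[20,30,0],[20,30,0],[20,30,0]], delta_rot=[[0,0,-4],[0,0,-4],[0,0,-4],[0,0,-4],[0,0,-4],[0,0,-4],[0,0,-4],[0,0,-4],[0,0,-4],[0,0,-4]], grip=[-1,-1,-1,-1,-1,-1,-1,-1,-1,-1], force=20)

```text
t: 0.98
tool_pos: [0.3921, -0.2871, 0.2543]
eef_rot: [0.379, -0.382, 0.598, -0.594]
contact_force: [0.6, 0.6, 0.1]
gripper_width: 0.0236
```

Request:
jog_arm(linear=[[24,21,-12],[24,21,-12],[24,21,-12],[24,21,-12],[24,20,-12],[0,0,0]], delta_rot=[[0,0,0],[0,0,0],[0,0,0],[0,0,0],[0,0,0],[0,0,0]], grip=[-1,-1,-1,-1,-1,-1])

```text
t: 1.48
tool_pos: [0.522, -0.1669, 0.1921]
eef_rot: [0.384, -0.383, 0.596, -0.592]
contact_force: [0.8, 0.4, -0.0]
gripper_width: 0.0004
```

```bash
cat > st.py <<'E'
from h import *
from scipy.spatial.transform import Rotation as R
def st():
    s=robot.read_state();q=s['eef_rot'];M=R.from_quat(q[[1,2,3,0]]).as_matrix()
    print('t',round(s['t'],2),'pos',(s['tool_pos']*1000).round(1),'jawang',np.degrees(np.arctan2(M[1,0],M[0,0])).round(2),'fing',M[:,1].round(3),'F',s['contact_force'].round(2),'w',round(s['gripper_width'],4)); return s
E
python3 - <<'E'
from st import *
import pickle
st();D={n:cam(n,n+'1.png') for n in ['scene','side','wrist']}
pickle.dump(D,open('d1.pkl','wb'))
E
```

```text
t 1.48 pos [ 522.  -166.9  192.1] jawang -114.24 fing [-0.002  0.006 -1.   ] F [ 0.8   0.43 -0.02] w 0.0004
```

View pics/wrist1.png

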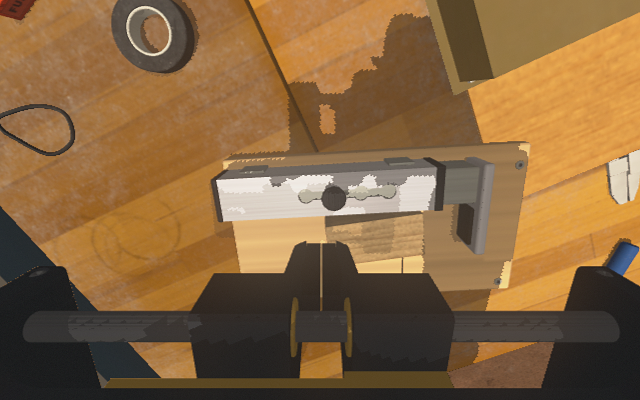

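View pics/scene1.png

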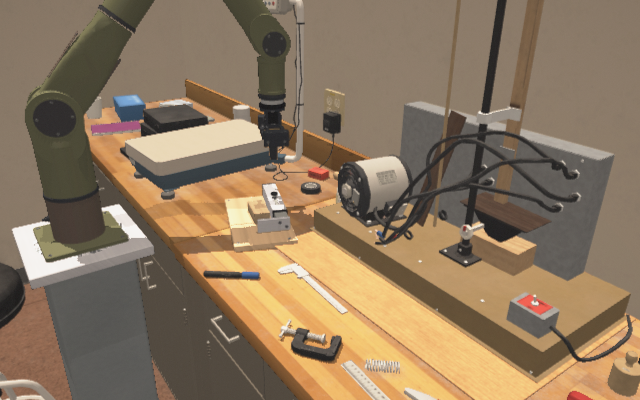

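The wrist view shows the holes at about (306,197), (361,194) and (389,191), the cap at (334,199), the packer below the fence, and the closed fingertips at (321,243). I'll refine these by mask and triangulation.

```bash
python3 - <<'E'
from st import *
import pickle
D=pickle.load(open('d1.pkl','rb'))
for n,b in [('wrist',(315,180,355,215)),('side',(300,225,345,265))]:
    im=D[n]['img'];x0,y0,x1,y1=b
    m=(im[y0:y1,x0:x1].max(2)<75).astype(np.uint8)
    k,l,s,ce=cv2.connectedComponentsWithStats(m)
    for i in range(1,k):
        if s[i,4]>20: print(n,s[i],ce[i]+[x0,y0])
w=D['wrist']
i=cv2.cvtColor(w['img'],cv2.COLOR_RGB2BGR)[135:295,200:540]
cv2.imwrite('pics/zw1.png',cv2.resize(i,None,fx=2.35,fy=2.35,interpolation=cv2.INTER_CUBIC))
i=cv2.imread('pics/side1.png')[195:345,265:435]
cv2.imwrite('pics/z1.png',cv2.resize(i,None,fx=4,fy=4,interpolation=cv2.INTER_CUBIC)[:600])
E
```

```text
wrist [ 9  7 21  8 90] [334.48888889 190.18888889]
wrist [19 16 12 15 21] [341.42857143 204.33333333]
side [17 15  9 10 67] [321.         244.10447761]
```

View pics/zw1.png

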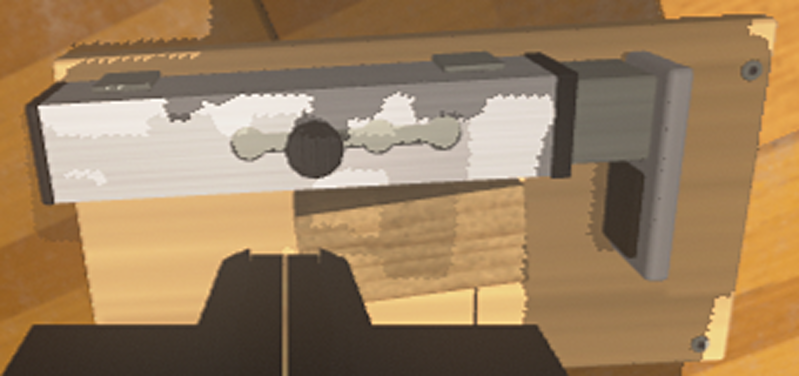

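View pics/z1.png

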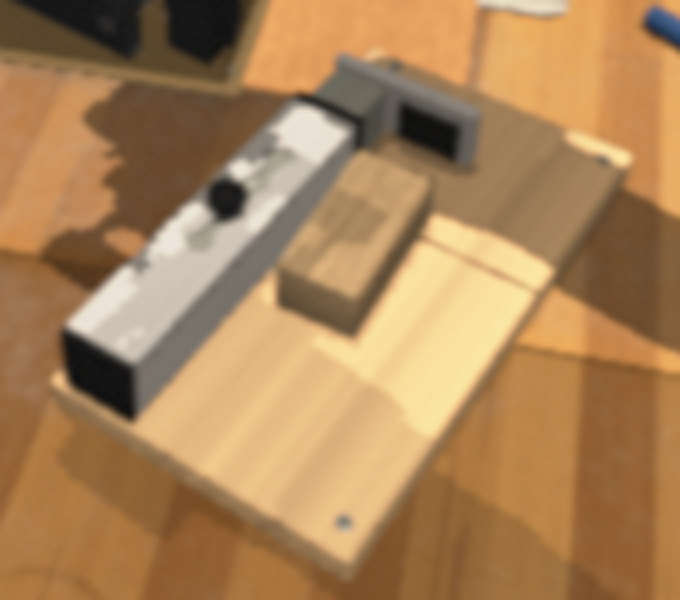

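```bash
python3 - <<'E'
from st import *
import pickle
D=pickle.load(open('d1.pkl','rb'));w=D['wrist'];s=D['side']
def zw(u,v): return (200+(u+.5)/2.35-.5,135+(v+.5)/2.35-.5)
def z(u,v): return (265+(u+.5)/4-.5,195+(v+.5)/4-.5)
th=np.radians(-21.4);J=np.array([[np.cos(th),-np.sin(th)],[np.sin(th),np.cos(th)]]);cc=np.array([.45016,-.20422])
cap=plane(w,zw(314,149),.0725);print('cap wrist',cap, 'side',plane(s,z(229,195),.0725)); print(tri(w,zw(314,149),s,z(229,196)))
print('proj cap',proj(w,[.5123,-.1817,.0725]),zw(314,149))
H=[]
for n,u,v,h in [('h50',250,143,.058),('h0',379,136,.058),('h-25',445,132,.058),('fFL',52,202,.058),('fFR',555,176,.058),('pk far',523,183,.05),('bBR',772,17,.018),('bBL',58,58,.018),('topR_plate_f',666,279,.058),('top_plate_b',690,66,.058)]:
    p=plane(w,zw(u,v),h);print(n,(p*1000).round(1),(J.T@(p[:2]-cc)*1000).round(1));H.append(p)
for a,b in [(0,2),(3,4),(7,6),(9,8)]:
    d=H[b]-H[a];print(np.hypot(*d[:2])*1000,np.degrees(np.arctan2(d[1],d[0])))
E
```

```text
cap wrist [ 0.51323192 -0.18089589  0.0725    ] side [ 0.51199614 -0.18031177  0.0725    ]
(array([ 0.51245114, -0.18088443,  0.07098768]), np.float64(0.0006398309197077806))
proj cap [[334.62387659 198.682191  ]] (333.32978723404256, 198.11702127659575)
h50 [ 521.1 -158.    58. ] [49.2 68.9]
h0 [ 503.  -204.3   58. ] [49.2 19.2]
h-25 [ 493.9 -228.    58. ] [49.4 -6.2]
fFL [531.7 -76.   58. ] [ 29.2 149.1]
fFR [ 459.  -260.8   58. ] [ 28.9 -49.5]
pk far [ 457.5 -249.8   50. ] [ 23.4 -39.8]
bBR [ 469.1 -374.1   18. ] [  79.6 -151.3]
bBL [579.  -92.6  18. ] [ 79.3 150.9]
topR_plate_f [ 396.5 -288.5   58. ] [-19.2 -98.1]
top_plate_b [ 480. -320.   58.] [ 70.  -96.9]
75.0807764961577 -111.25865691995149
198.63256991918317 -111.47034715417159
302.21482287610957 -111.34330396149257
89.21765881171049 159.33778697520535
```

Request:
jog_arm(linear=[[-4,-5,-22],[-3,-5,-22],[-3,-4,-22],[0,0,0],[0,0,0]], delta_rot=[[0,0,1.5],[0,0,1.4],[0,0,0],[0,0,0],[0,0,0]], grip=[-1,-1,-1,-1,-1])

```text
t: 2.05
tool_pos: [0.5023, -0.1981, 0.1304]
eef_rot: [-0.391, 0.395, -0.587, 0.589]
contact_force: [0.1, -0.7, 0.7]
gripper_width: 0.0007
```

```bash
python3 -c "
from st import *
st()"
```

```text
t 2.05 pos [ 502.3 -198.1  130.4] jawang -112.52 fing [-0.002 -0.006 -1.   ] F [ 0.1  -0.75  0.74] w 0.0007
```

Request:
jog_arm(linear=[[4,7,-5],[3,6,-5],[0,0,-5],[0,0,0],[0,0,0],[0,0,0]], delta_rot=[[0,0,1],[0,0,0],[0,0,0],[0,0,0],[0,0,0],[0,0,0]], grip=[-1,-1,-1,-1,-1,-1])

```text
t: 2.55
tool_pos: [0.5119, -0.1853, 0.1189]
eef_rot: [-0.397, 0.398, -0.581, 0.588]
contact_force: [-0.4, 0.3, -0.6]
gripper_width: 0.0008
```

```bash
python3 -c "
from st import *
s=st();print(s['qvel'].round(3))"
```

```text
t 2.55 pos [ 511.9 -185.3  118.9] jawang -111.54 fing [ 0.005 -0.009 -1.   ] F [-0.41  0.26 -0.63] w 0.0008
[-0.007 -0.006 -0.002 -0.005 -0.001  0.002  0.   ]
```

Request:
jog_arm(linear=[[0,2,-8],[0,2,-7],[0,0,-4],[0,0,0],[0,0,0]], delta_rot=[[0,0,0],[0,0,0],[0,0,0],[0,0,0],[0,0,0]], grip=[-1,-1,-1,-1,-1])

```text
t: 2.97
tool_pos: [0.5122, -0.1805, 0.0981]
eef_rot: [-0.398, 0.398, -0.581, 0.588]
contact_force: [-0.1, -0.2, 0.1]
gripper_width: 0.0004
```

```bash
python3 -c "
from st import *
s=st();w=cam('wrist','wrist2.png');cam('side','side2.png')
i=cv2.imread('pics/side2.png')[195:345,265:435]
cv2.imwrite('pics/z2.png',cv2.resize(i,None,fx=4,fy=4,interpolation=cv2.INTER_CUBIC)[:600])
st()"
```

```text
t 2.97 pos [ 512.2 -180.5   98.1] jawang -111.51 fing [ 0.006 -0.009 -1.   ] F [-0.05 -0.24  0.1 ] w 0.0004
t 3.07 pos [ 512.2 -180.7   98.4] jawang -111.52 fing [ 0.006 -0.009 -1.   ] F [-0.53  0.6   0.46] w 0.0006
```

View pics/wrist2.png

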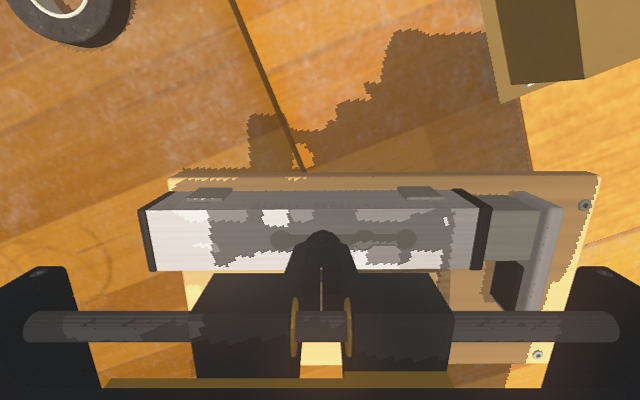

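View pics/z2.png

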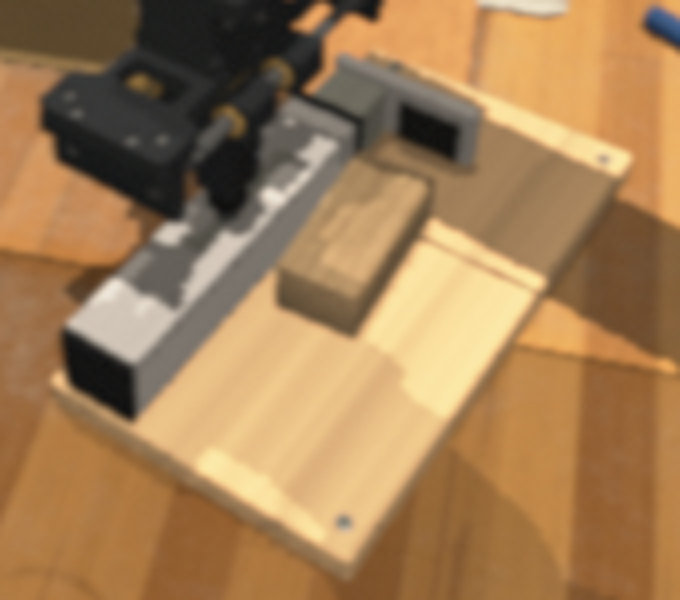

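The fingertips are over the cap, at about (321,237) in the wrist view. Now I press down in small steps.

Request:
jog_arm(linear=[[0,0,-4],[0,0,-3],[0,0,-3],[0,0,-3]], delta_rot=[[0,0,0],[0,0,0],[0,0,0],[0,0,0]], grip=[-1,-1,-1,-1])

```text
t: 3.4
tool_pos: [0.5129, -0.1811, 0.0856]
eef_rot: [-0.398, 0.397, -0.58, 0.589]
contact_force: [-0.5, 0.3, 3.5]
gripper_width: 0.0004
```

Request:
jog_arm(linear=[[0,0,-2],[0,0,-2]], delta_rot=[[0,0,0],[0,0,0]], grip=[-1,-1])

```text
t: 3.57
tool_pos: [0.5139, -0.181, 0.0834]
eef_rot: [-0.399, 0.397, -0.58, 0.59]
contact_force: [-5.2, 3.1, 31.9]
gripper_width: 0.0008
```

Request:
jog_arm(linear=[[0,0,0.8]], delta_rot=[[0,0,0]], grip=[-1])

```text
t: 3.65
tool_pos: [0.5129, -0.1811, 0.0851]
eef_rot: [-0.398, 0.397, -0.58, 0.589]
contact_force: [-1.9, 1.3, 3.2]
gripper_width: 0.0006
```

Request:
jog_arm(linear=[[0,0,-0.8],[-1,-2.6,-0.8],[-1,-2.6,-0.6],[-1,-2.6,-0.6]], delta_rot=[[0,0,0],[0,0,0],[0,0,0],[0,0,0]], grip=[-1,-1,-1,-1])

```text
t: 3.98
tool_pos: [0.5107, -0.1871, 0.0846]
eef_rot: [-0.4, 0.396, -0.58, 0.589]
contact_force: [-0.8, 2.0, 10.3]
gripper_width: 0.0008
```

```bash
cat > look.py <<'E'
import sys
from st import *
k=sys.argv[1];st();cam('wrist','wrist%s.png'%k);cam('side','side%s.png'%k)
a=cv2.imread('pics/wrist%s.png'%k)[140:340,120:620]
b=cv2.imread('pics/side%s.png'%k)[195:300,265:435]
a=cv2.resize(a,(790,316),interpolation=cv2.INTER_CUBIC);b=cv2.resize(b,None,fx=2.7,fy=2.7,interpolation=cv2.INTER_CUBIC)
o=np.zeros((600,790,3),np.uint8);o[:316]=a;o[316:316+b.shape[0],:b.shape[1]]=b;cv2.imwrite('pics/l%s.png'%k,o)
E
python3 look.py 3
```

```text
t 3.98 pos [ 510.7 -187.1   84.6] jawang -111.45 fing [ 0.012 -0.007 -1.   ] F [-0.81  2.01 10.31] w 0.0008
```

View pics/l3.png

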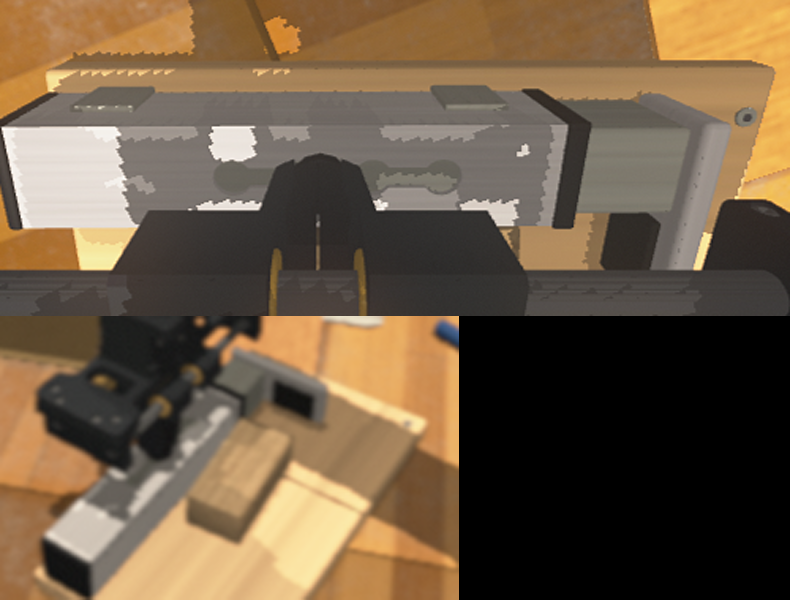

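The force along the fence (about 2 N) fits the tube sliding, and more of the tube shows at its end. I'll go on drawing it out.

Request:
jog_arm(linear=[[-1,-2.8,-0.5],[-1,-2.8,-0.5],[-1,-2.8,-0.5],[-1,-2.8,-0.5]], delta_rot=[[0,0,0],[0,0,0],[0,0,0],[0,0,0]], grip=[-1,-1,-1,-1])

```text
t: 4.42
tool_pos: [0.5069, -0.1968, 0.0847]
eef_rot: [-0.401, 0.396, -0.58, 0.588]
contact_force: [-1.6, 3.1, 9.2]
gripper_width: 0.0005
```

```bash
python3 look.py 4
```

```text
t 4.42 pos [ 506.9 -196.8   84.7] jawang -111.36 fing [ 0.013 -0.005 -1.   ] F [-1.59  3.09  9.19] w 0.0005
```

View pics/l4.png

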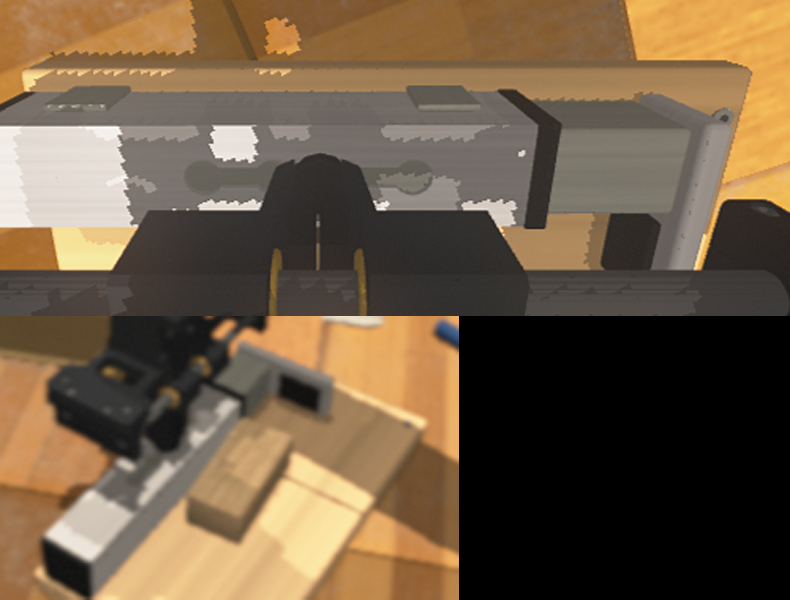

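The plate keeps its place in the wrist image while the fence moves by, so there is no slip. About 8 mm remains.

Request:
jog_arm(linear=[[-1,-2.6,-0.5],[-1,-2.6,-0.5],[0,0,-0.5]], delta_rot=[[0,0,0],[0,0,0],[0,0,0]], grip=[-1,-1,-1])

```text
t: 4.77
tool_pos: [0.5048, -0.202, 0.0847]
eef_rot: [-0.402, 0.395, -0.58, 0.588]
contact_force: [-2.9, 0.0, 7.4]
gripper_width: 0.0004
```

Request:
jog_arm(linear=[[-0.6,-1.6,-0.5],[-0.4,-1.2,-0.4],[0,0,-0.3]], delta_rot=[[0,0,0],[0,0,0],[0,0,0]], grip=[-1,-1,-1])

```text
t: 5.02
tool_pos: [0.5038, -0.2043, 0.0848]
eef_rot: [-0.402, 0.395, -0.58, 0.588]
contact_force: [-0.3, 0.4, 6.3]
gripper_width: 0.0006
```

```bash
python3 look.py 5
```

```text
t 5.02 pos [ 503.8 -204.3   84.8] jawang -111.37 fing [ 0.015 -0.003 -1.   ] F [-0.26  0.41  6.33] w 0.0006
```

View pics/l5.png

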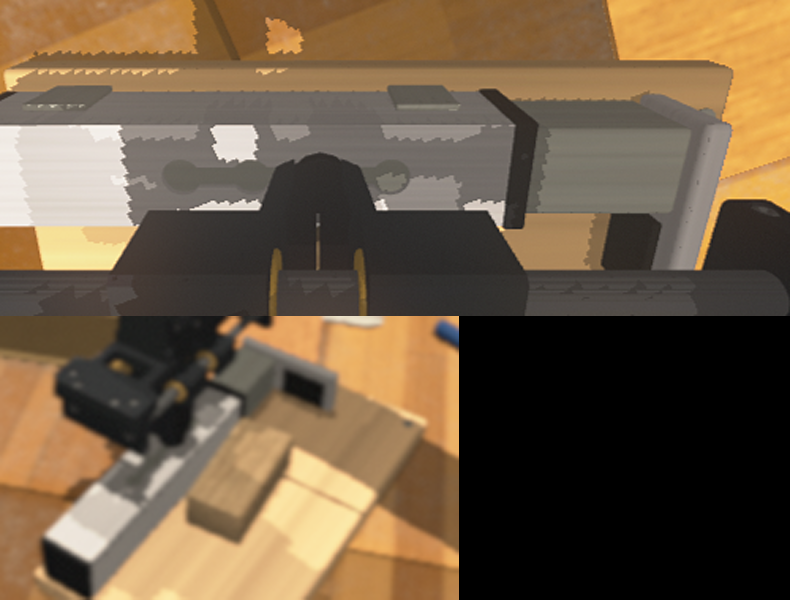

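Drawn out 25 mm. Now I lift slowly and feel whether the button follows.

Request:
jog_arm(linear=[[0,0,1.5],[0,0,1.5],[0,0,1.5],[0,0,0]], delta_rot=[[0,0,0],[0,0,0],[0,0,0],[0,0,0]], grip=[-1,-1,-1,-1])

```text
t: 5.45
tool_pos: [0.5037, -0.2043, 0.0896]
eef_rot: [-0.402, 0.395, -0.58, 0.588]
contact_force: [-0.8, 0.6, 2.4]
gripper_width: 0.0005
```

At z = 89.6 mm the spring still pushes with 2.4 N, above the trapped height (TCP 87.5 mm), so the button is rising into the hole. I'll lift off and look.

Request:
jog_arm(linear=[[0,0,8],[0,0,20],[-20,10,30],[-30,15,20],[-30,15,0],[0,0,0]], delta_rot=[[0,0,0],[0,0,0],[0,0,0],[0,0,0],[0,0,0],[0,0,0]], grip=[-1,-1,-1,-1,-1,-1])

```text
t: 5.95
tool_pos: [0.4212, -0.1646, 0.1701]
eef_rot: [-0.402, 0.395, -0.58, 0.589]
contact_force: [-0.5, 0.5, 0.4]
gripper_width: 0.0006
```

```bash
python3 look.py 6; python3 - <<'E'
import cv2
i=cv2.imread('pics/side6.png')[195:345,265:435]
cv2.imwrite('pics/z6.png',cv2.resize(i,None,fx=4,fy=4,interpolation=cv2.INTER_CUBIC)[:600])
E
```

```text
t 5.95 pos [ 421.2 -164.6  170.1] jawang -111.47 fing [ 0.015 -0.005 -1.   ] F [-0.47  0.49  0.42] w 0.0006
```

View pics/z6.png

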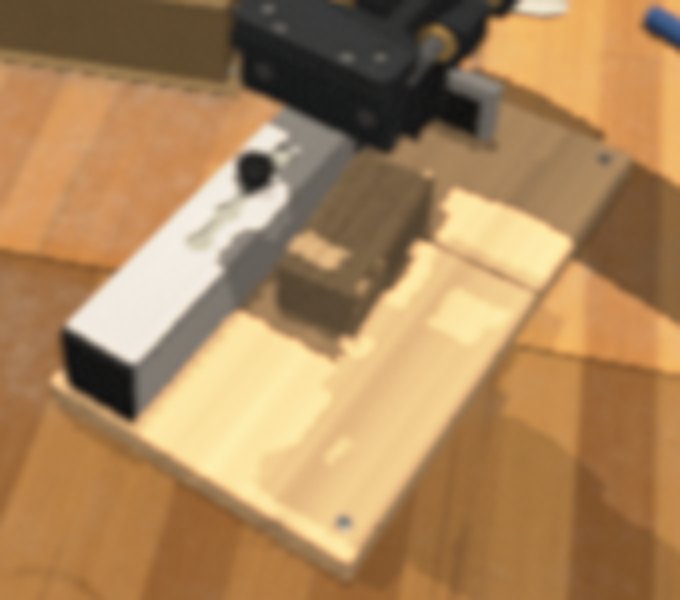

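View pics/wrist6.png

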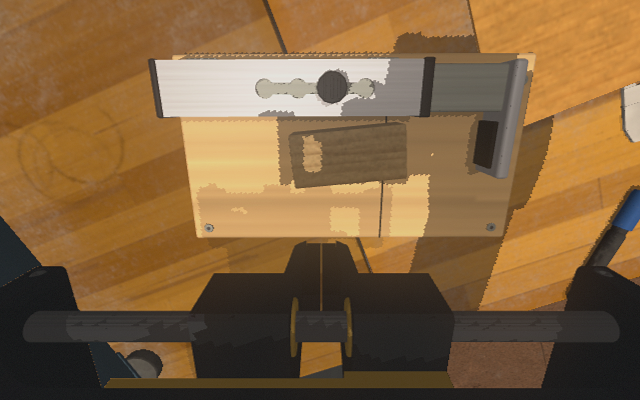

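The cap is now at (332,87) in the wrist view, with two free holes to its left and one to its right: the next hole. The packer's top is at about (291..406, 123..187) and the stop pad at (485,145).

```bash
python3 - <<'E'
import cv2
i=cv2.imread('pics/wrist6.png')[45:215,240:560]
cv2.imwrite('pics/zw6.png',cv2.resize(i,None,fx=2.5,fy=2.5,interpolation=cv2.INTER_CUBIC))
E
```

```text
(no output)
```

View pics/zw6.png

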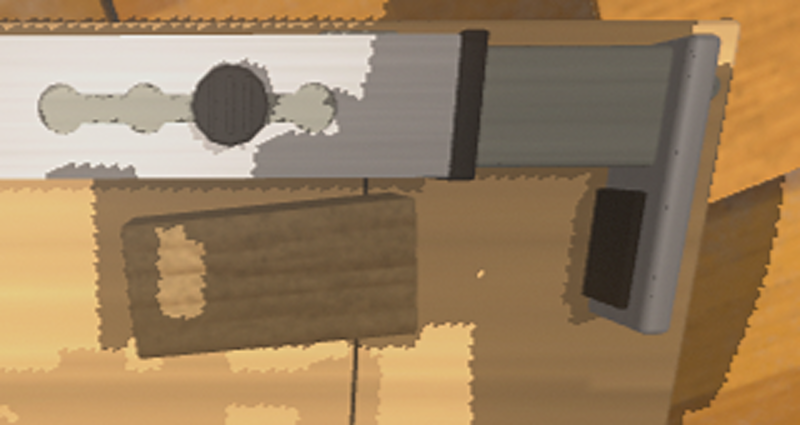

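```bash
cat > m6.py <<'E'
from st import *
def zw(u,v): return (240+(u+.5)/2.5-.5,45+(v+.5)/2.5-.5)
def z(u,v): return (265+(u+.5)/4-.5,195+(v+.5)/4-.5)
th=np.radians(-21.35);J=np.array([[np.cos(th),-np.sin(th)],[np.sin(th),np.cos(th)]]);cc=np.array([.4500,-.2042])
w=robot.read_camera('wrist');s=robot.read_camera('side')
print('cap tri',tri(w,zw(230,104),s,z(255,167)))
for n,u,v,h in [('cap',230,104,.0725),('h50',62,107,.058),('h25',145,106,.058),('h-25',314,106,.058),('fence edge L',10,179,.058),('fence edge R',450,177,.058),
 ('pkBL',123,228,.05),('pkBR',414,200,.05),('pkFR',415,333,.05),('pkFL',140,357,.05),('pad top front',632,309,.049),('pad top back',645,192,.049),('platefront',668,330,.058),('plateback',718,37,.058)]:
    p=plane(w,zw(u,v),h);print(n,(p*1000).round(1),(J.T@(p[:2]-cc)*1000).round(1))
E
python3 m6.py
```

```text
cap tri (array([ 0.50823665, -0.20772518,  0.06721116]), np.float64(0.006609637638907039))
cap [ 511.2 -206.9   72.5] [58.  19.8]
h50 [ 529.6 -160.6   58. ] [58.3 69.6]
h25 [ 520.7 -183.8   58. ] [58.5 44.8]
h-25 [ 502.2 -230.8   58. ] [58.3 -5.8]
fence edge L [ 516.5 -137.1   58. ] [37.5 86.7]
fence edge R [ 467.6 -262.9   58. ] [ 37.7 -48.2]
pkBL [ 489.9 -162.5   50. ] [22.  53.4]
pkBR [ 463.9 -252.5   50. ] [ 30.5 -39.9]
pkFR [ 422.1 -240.1   50. ] [-13.  -43.6]
pkFL [ 448.3 -150.9   50. ] [-21.  49.]
pad top front [ 403.1 -310.    49. ] [  -5.2 -115.7]
pad top back [ 439.  -322.1   49. ] [  32.7 -113.8]
platefront [ 395.4 -315.3   58. ] [ -10.4 -123.3]
plateback [ 476.9 -346.5   58. ] [  76.8 -122.7]
```

Request:
jog_arm(linear=[[0,0,-10],[0,0,-10],[0,0,-10],[0,0,0]], delta_rot=[[0,0,0],[0,0,0],[0,0,0],[0,0,0]], grip=[0,0,0,0])

```text
t: 6.48
tool_pos: [0.4363, -0.1706, 0.1377]
eef_rot: [-0.405, 0.39, -0.575, 0.594]
contact_force: [-0.3, -0.8, 0.4]
gripper_width: 0.0251
```

```bash
python3 -c "
from st import *
st()"
```

```text
t 6.48 pos [ 436.3 -170.6  137.7] jawang -111.56 fing [ 0.033 -0.011 -0.999] F [-0.27 -0.78  0.4 ] w 0.0251
```

Request:
jog_arm(linear=[[-12,-3,0],[-12,-3,-5],[-10,-3,-5],[-2,0,-5],[0,0,0]], delta_rot=[[0.3,0.9,0],[0.3,0.9,0],[0,0,0],[0,0,0],[0,0,0]], grip=[0,0,0,0,0])

```text
t: 6.9
tool_pos: [0.3989, -0.1824, 0.1215]
eef_rot: [0.397, -0.398, 0.585, -0.585]
contact_force: [0.8, 0.3, 0.1]
gripper_width: 0.0443
```

```bash
python3 -c "
from st import *
s=st();print(s['joints'].round(3))"
```

```text
t 6.9 pos [ 398.9 -182.4  121.5] jawang -111.66 fing [-0.001 -0.    -1.   ] F [0.81 0.27 0.13] w 0.0443
[ 0.313  0.728  0.017  2.234 -0.058  0.181 -1.566]
```

Request:
jog_arm(linear=[[0,0,-15],[0,1,-15],[0,1,-15],[0,0,-12],[0,0,-8],[0,0,0]], delta_rot=[[0,0,0],[0,0,0],[0,0,0],[0,0,0],[0,0,0],[0,0,0]], grip=[0,0,0,0,0,0])

```text
t: 7.4
tool_pos: [0.4047, -0.1839, 0.0586]
eef_rot: [0.395, -0.398, 0.587, -0.584]
contact_force: [0.3, 0.7, 0.1]
gripper_width: 0.0439
```

```bash
python3 -c "
from st import *
s=st();print(s['joints'].round(3))"; python3 look.py 7
```

```text
t 7.4 pos [ 404.7 -183.9   58.6] jawang -111.77 fing [-0.006  0.002 -1.   ] F [0.32 0.66 0.11] w 0.0439
[ 3.220e-01  8.700e-01  2.000e-03  2.233e+00 -3.500e-02  4.500e-02
 -1.593e+00]
t 7.4 pos [ 404.7 -183.9   58.6] jawang -111.77 fing [-0.006  0.002 -1.   ] F [0.32 0.66 0.11] w 0.0439
```

View pics/l7.png

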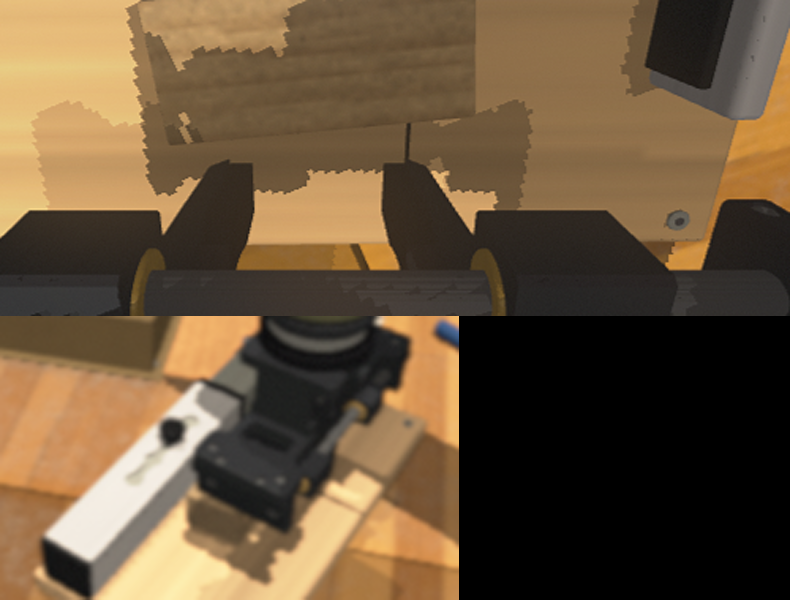

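Joint 6 is near its lower limit (0.045 against 0.04), so I move outward before going lower. The two fingertips stand squarely in front of the packer's long side.

Request:
jog_arm(linear=[[3,-1.2,0],[3,-1.2,0],[2,-0.8,0],[0,0,0]], delta_rot=[[0,0,0.2],[0,0,0.2],[0,0,0],[0,0,0]], grip=[0,0,0,0])

```text
t: 7.83
tool_pos: [0.4142, -0.1879, 0.0616]
eef_rot: [0.398, -0.399, 0.584, -0.584]
contact_force: [-0.6, -0.1, -0.4]
gripper_width: 0.0441
```

```bash
python3 -c "
from st import *
s=st();print(s['joints'].round(3))"
```

```text
t 7.83 pos [ 414.2 -187.9   61.6] jawang -111.34 fing [-0.002  0.    -1.   ] F [-0.64 -0.07 -0.4 ] w 0.0441
[ 0.322  0.865  0.003  2.206 -0.032  0.072 -1.587]
```

Request:
jog_arm(linear=[[1,-0.4,-3],[1,-0.4,-3],[2,-0.8,-1],[2,-0.8,0],[2,-0.8,0],[0,0,0]], delta_rot=[[0,0,0],[0,0,0],[0,0,0],[0,0,0],[0,0,0],[0,0,0]], grip=[0,0,0,0,0,0])

```text
t: 8.33
tool_pos: [0.4217, -0.1907, 0.0544]
eef_rot: [0.398, -0.4, 0.585, -0.583]
contact_force: [1.0, 0.5, -0.6]
gripper_width: 0.0442
```

```bash
python3 -c "
from st import *
s=st();print(s['joints'].round(3))"; python3 look.py 8
```

```text
t 8.33 pos [ 421.7 -190.7   54.4] jawang -111.3 fing [-0.004  0.001 -1.   ] F [ 0.95  0.53 -0.58] w 0.0442
[ 0.323  0.882  0.003  2.182 -0.031  0.082 -1.587]
t 8.33 pos [ 421.7 -190.7   54.4] jawang -111.3 fing [-0.004  0.001 -1.   ] F [ 0.95  0.53 -0.58] w 0.0442
```

View pics/wrist8.png

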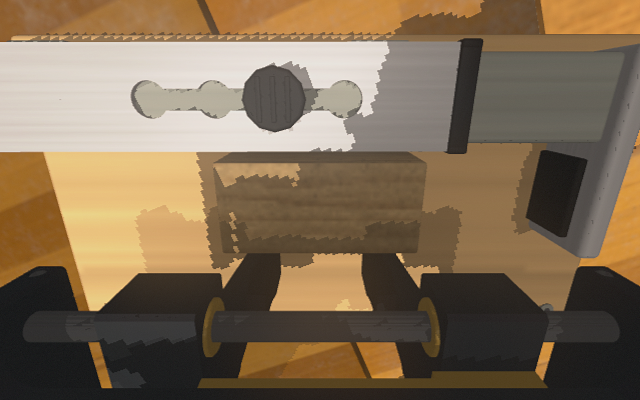

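The two fingers have turned the packer parallel to the fence. Its back edge is at (213–425, 153) in the wrist view. I'll push on gently until the force shows it meets the fence.

Request:
jog_arm(linear=[[2,-0.8,0],[2,-0.8,0],[1.5,-0.6,0],[1,-0.4,0]], delta_rot=[[0,0,0],[0,0,0],[0,0,0],[0,0,0]], grip=[0,0,0,0])

```text
t: 8.77
tool_pos: [0.4273, -0.1932, 0.0544]
eef_rot: [0.397, -0.4, 0.586, -0.582]
contact_force: [-2.1, 1.4, 0.6]
gripper_width: 0.0438
```

Request:
jog_arm(linear=[[1,-0.4,0],[1,-0.4,0]], delta_rot=[[0,0,0],[0,0,0]], grip=[0,0])

```text
t: 8.93
tool_pos: [0.4274, -0.1933, 0.0544]
eef_rot: [0.397, -0.401, 0.587, -0.581]
contact_force: [-2.5, 2.0, 3.0]
gripper_width: 0.0438
```

```bash
python3 look.py 9
```

```text
t 8.93 pos [ 427.4 -193.3   54.4] jawang -111.29 fing [-0.011  0.004 -1.   ] F [-2.53  2.02  2.96] w 0.0438
```

View pics/wrist9.png

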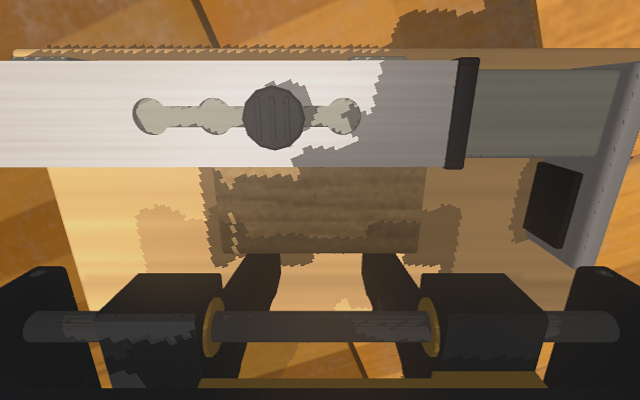

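Force of about 3 N at the fence: the packer lies flat against it. I'll back off, rise, turn the tool 90° and go to the packer's +y end.

Request:
jog_arm(linear=[[-5,2,1],[-4,1.6,4],[0,0,25],[0,0,30],[0,0,25],[15,12,0],[15,12,0],[15,12,0],[10,10,0],[0,0,0]], delta_rot=[[0,0,0],[0,0,0],[0,0,5],[0,-0.3,6],[0,-0.3,6],[0,0,7],[0,0,7],[0,0,7],[0,0,7],[0,0,7]], grip=[0,0,0,0,0,0,-1,-1,-1,-1])

```text
t: 9.87
tool_pos: [0.4809, -0.1447, 0.1472]
eef_rot: [0.622, -0.615, 0.335, -0.35]
contact_force: [-0.1, -0.8, -0.1]
gripper_width: 0.0198
```

```bash
python3 -c "
from st import *
s=st();print(s['joints'].round(3))"
```

```text
t 9.87 pos [ 480.9 -144.7  147.2] jawang -57.88 fing [ 0.023 -0.002 -1.   ] F [-0.13 -0.76 -0.07] w 0.0198
[ 0.319  0.71  -0.188  2.052  0.325  0.383 -1.134]
```

Request:
jog_arm(linear=[[0,2,0],[0,2,0],[0,2,0],[0,2,0],[0,0,0],[0,0,0],[0,0,0],[0,0,0]], delta_rot=[[0,0.7,6],[0,0.6,6],[0,0,6],[0,0,6],[0,0,6],[0,0,5],[0,0,0],[0,0,0]], grip=[-1,-1,-1,-1,-1,-1,-1,-1])

```text
t: 10.53
tool_pos: [0.4869, -0.1354, 0.1506]
eef_rot: [0.698, -0.692, 0.123, -0.134]
contact_force: [-0.4, 0.2, -0.4]
gripper_width: 0.0005
```

```bash
python3 -c "
from st import *
s=st();print(s['joints'].round(3))"; python3 look.py 10
python3 - <<'E'
import cv2
i=cv2.imread('pics/side10.png')[195:345,265:435]
cv2.imwrite('pics/z10.png',cv2.resize(i,None,fx=4,fy=4,interpolation=cv2.INTER_CUBIC)[:600])
E
```

```text
t 10.53 pos [ 486.9 -135.4  150.6] jawang -20.95 fing [ 0.018  0.005 -1.   ] F [-0.42  0.24 -0.4 ] w 0.0005
[ 0.413  0.724 -0.37   2.028  0.543  0.466 -0.726]
t 10.53 pos [ 486.9 -135.4  150.6] jawang -20.95 fing [ 0.018  0.005 -1.   ] F [-0.42  0.24 -0.4 ] w 0.0005
```

View pics/wrist10.png

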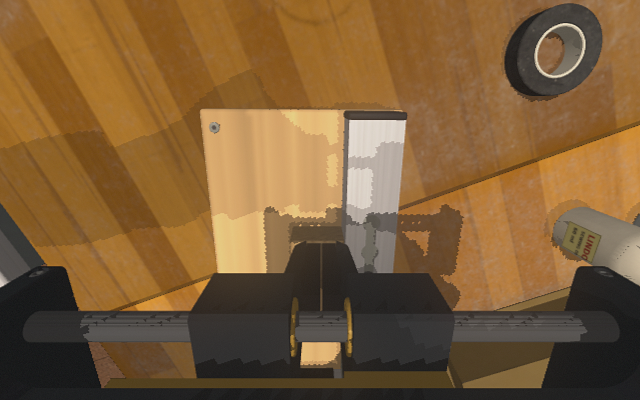

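View pics/z10.png

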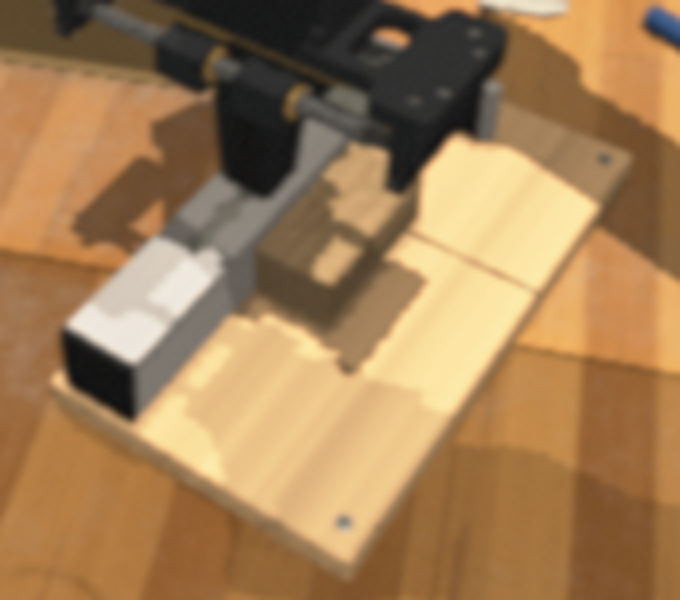

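The packer is flush with the fence, with its near end's top edge from about (258,257) to (328,283) in the enlarged side view. I'll locate that end.

```bash
python3 - <<'E'
from st import *
def z(u,v): return (265+(u+.5)/4-.5,195+(v+.5)/4-.5)
th=np.radians(-21.35);J=np.array([[np.cos(th),-np.sin(th)],[np.sin(th),np.cos(th)]]);cc=np.array([.4500,-.2042])
s=robot.read_camera('side');a=robot.read_state()['tool_pos'][:2]
for n,u,v in [('a',258,257),('b',328,283)]:
    print((J.T@(plane(s,z(u,v),.05)[:2]-cc)*1000).round(1))
print('tool',(J.T@(a-cc)*1000).round(1))
for T in [(4,78),(4,70),(4,0)]: print(T,((cc*1000+J@np.array(T,float))).round(1))
E
```

```text
[25.5 53.7]
[-11.8  48.3]
tool [ 9.1 77.4]
(4, 78) [ 482.1 -133. ]
(4, 70) [ 479.2 -140.5]
(4, 0) [ 453.7 -205.7]
```

Request:
jog_arm(linear=[[-4,2,-10],[-2,1,-15],[-1,0,-15],[0,0,-12],[0,0,0]], delta_rot=[[-0.3,1,-0.4],[0,0,0],[0,0,0],[0,0,0],[0,0,0]], grip=[-1,-1,-1,-1,-1])

```text
t: 11.1
tool_pos: [0.4795, -0.1316, 0.0956]
eef_rot: [-0.693, 0.695, -0.133, 0.133]
contact_force: [0.2, 0.4, -0.0]
gripper_width: 0.0003
```

```bash
cat > j.py <<'E'
from st import *
th=np.radians(-21.35);J=np.array([[np.cos(th),-np.sin(th)],[np.sin(th),np.cos(th)]]);cc=np.array([.4500,-.2042])
if __name__=='__main__':
    s=st();print('jigxy',(J.T@(s['tool_pos'][:2]-cc)*1000).round(1),'jigF',(J.T@s['contact_force'][:2]).round(1),s['joints'].round(3))
E
python3 j.py
```

```text
t 11.1 pos [ 479.5 -131.6   95.6] jawang -21.7 fing [-0.001 -0.003 -1.   ] F [ 0.16  0.38 -0.02] w 0.0003
jigxy [ 1.1 78.4] jigF [0.  0.4] [ 0.331  0.814 -0.258  2.068  0.611  0.334 -0.812]
```

Request:
jog_arm(linear=[[1,0,-12],[1,0,-12],[0,0,-10],[0,0,-4],[0,0,0]], delta_rot=[[0,0,0.3],[0,0,0],[0,0,0],[0,0,0],[0,0,0]], grip=[-1,-1,-1,-1,-1])

```text
t: 11.52
tool_pos: [0.4813, -0.1302, 0.0555]
eef_rot: [-0.693, 0.696, -0.133, 0.131]
contact_force: [-0.0, -0.1, -0.4]
gripper_width: 0.0005
```

```bash
python3 j.py; python3 look.py 11
```

```text
t 11.52 pos [ 481.3 -130.2   55.5] jawang -21.5 fing [-0.004 -0.004 -1.   ] F [-0.01 -0.08 -0.43] w 0.0005
jigxy [ 2.2 80.3] jigF [ 0.  -0.1] [ 0.278  0.889 -0.18   2.073  0.652  0.238 -0.85 ]
t 11.52 pos [ 481.3 -130.2   55.5] jawang -21.5 fing [-0.004 -0.004 -1.   ] F [-0.01 -0.08 -0.43] w 0.0005
```

View pics/l11.png

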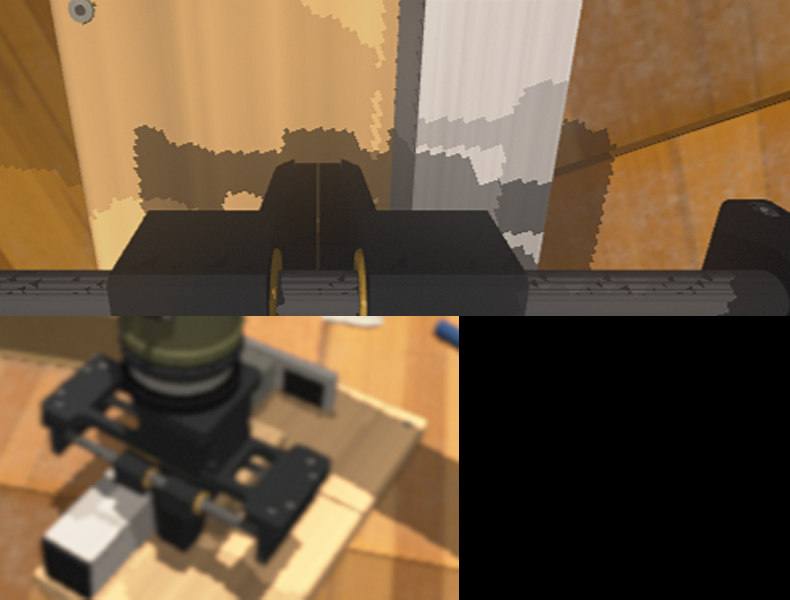

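Request:
jog_arm(linear=[[-1.5,-4,-3],[-1.5,-4,-3],[-1.5,-4,0],[-1.1,-3,0],[-1.1,-3,0],[-1.1,-3,0],[-1.1,-3,0],[-1.1,-3,0],[0,0,0]], delta_rot=[[0,0,0],[0,0,0],[0,0,0],[0,0,0],[0,0,0],[0,0,0],[0,0,0],[0,0,0],[0,0,0]], grip=[-1,-1,-1,-1,-1,-1,-1,-1,-1])

```text
t: 12.37
tool_pos: [0.4713, -0.1613, 0.052]
eef_rot: [-0.693, 0.696, -0.132, 0.133]
contact_force: [-0.6, 0.4, 0.4]
gripper_width: 0.0004
```

```bash
python3 j.py; python3 look.py 12
```

```text
t 12.37 pos [ 471.3 -161.3   52. ] jawang -21.64 fing [ 0.001 -0.005 -1.   ] F [-0.58  0.37  0.39] w 0.0004
jigxy [ 4.2 47.8] jigF [-0.7  0.1] [ 0.339  0.895 -0.172  2.079  0.68   0.221 -0.815]
t 12.37 pos [ 471.3 -161.3   52. ] jawang -21.64 fing [ 0.001 -0.005 -1.   ] F [-0.58  0.37  0.39] w 0.0004
```

View pics/l12.png

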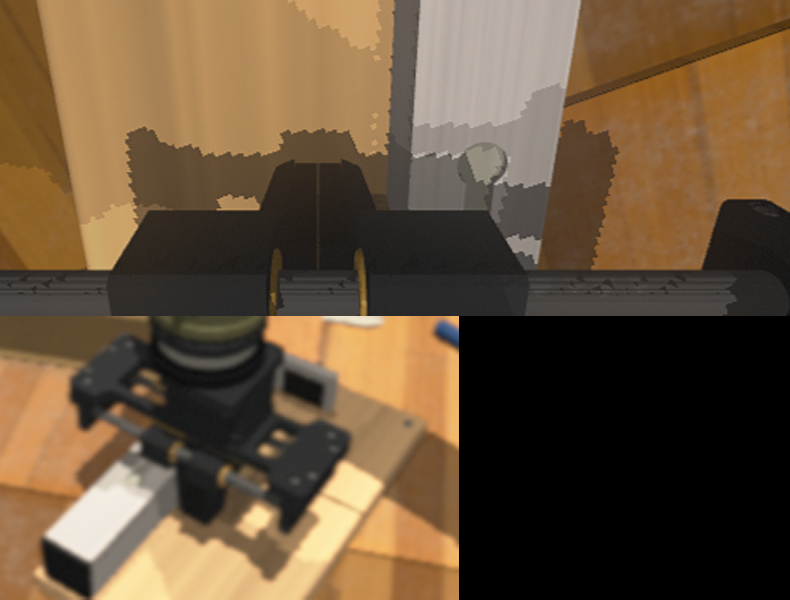

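Request:
jog_arm(linear=[[-1.5,-3.7,0],[-1.5,-3.7,0],[-1.5,-3.7,0],[-1.5,-3.7,0],[-1.5,-3.7,0],[-1.5,-3.7,0],[-1.5,-3.7,0],[-1.5,-3.7,0],[0,0,0]], delta_rot=[[0,0,0],[0,0,0],[0,0,0],[0,0,0],[0,0,0],[0,0,0],[0,0,0],[0,0,0],[0,0,0]], grip=[-1,-1,-1,-1,-1,-1,-1,-1,-1])

```text
t: 13.22
tool_pos: [0.459, -0.1926, 0.0521]
eef_rot: [-0.694, 0.696, -0.131, 0.133]
contact_force: [0.9, 0.3, 0.2]
gripper_width: 0.0009
```

```bash
python3 j.py; python3 look.py 13; python3 -c "
from h import *
cam('scene','scene13.png');i=cv2.imread('pics/scene13.png')[170:260,200:320];cv2.imwrite('pics/zs13.png',cv2.resize(i,None,fx=6,fy=6,interpolation=cv2.INTER_CUBIC))"
```

```text
t 13.22 pos [ 459.  -192.6   52.1] jawang -21.53 fing [ 0.002 -0.004 -1.   ] F [0.94 0.32 0.24] w 0.0009
jigxy [ 4.1 14.1] jigF [0.8 0.6] [ 0.412  0.895 -0.18   2.081  0.705  0.222 -0.768]
t 13.22 pos [ 459.  -192.6   52.1] jawang -21.53 fing [ 0.002 -0.004 -1.   ] F [0.94 0.32 0.24] w 0.0009
```

View pics/l13.png

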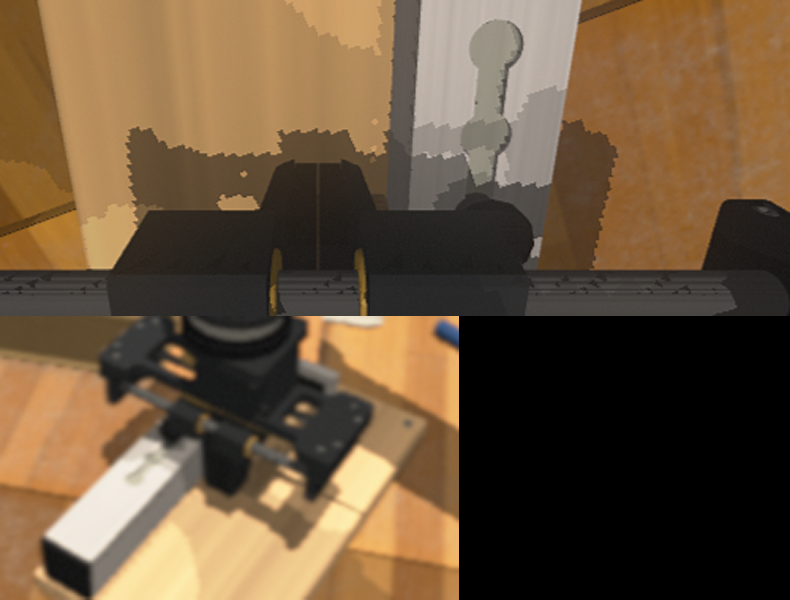

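View pics/zs13.png

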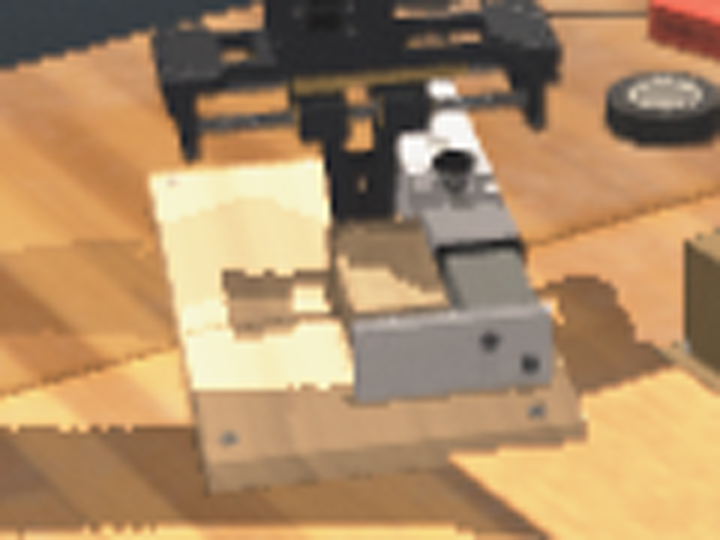

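In the scene view the packer is flush along the fence and moving toward the plate; the button stands up and clear of the gripper. About 24 mm remains, so I slow down.

Request:
jog_arm(linear=[[-1.1,-2.8,0],[-1.1,-2.8,0],[-1.1,-2.8,0],[-1.1,-2.8,0],[-0.8,-2,0],[-0.8,-2,0],[0,0,0]], delta_rot=[[0,0,0],[0,0,0],[0,0,0],[0,0,0],[0,0,0],[0,0,0],[0,0,0]], grip=[-1,-1,-1,-1,-1,-1,-1])

```text
t: 13.95
tool_pos: [0.4536, -0.2069, 0.0521]
eef_rot: [-0.694, 0.695, -0.13, 0.132]
contact_force: [-0.5, -0.2, 0.5]
gripper_width: 0.0004
```

```bash
python3 j.py; python3 -c "
from h import *
cam('scene','scene14.png');i=cv2.imread('pics/scene14.png')[170:260,200:320];cv2.imwrite('pics/zs14.png',cv2.resize(i,None,fx=6,fy=6,interpolation=cv2.INTER_CUBIC))"
```

```text
t 13.95 pos [ 453.6 -206.9   52.1] jawang -21.33 fing [ 0.004 -0.002 -1.   ] F [-0.55 -0.23  0.55] w 0.0004
jigxy [ 4.4 -1.2] jigF [-0.4 -0.4] [ 0.45   0.896 -0.188  2.079  0.716  0.226 -0.743]
```

View pics/zs14.png

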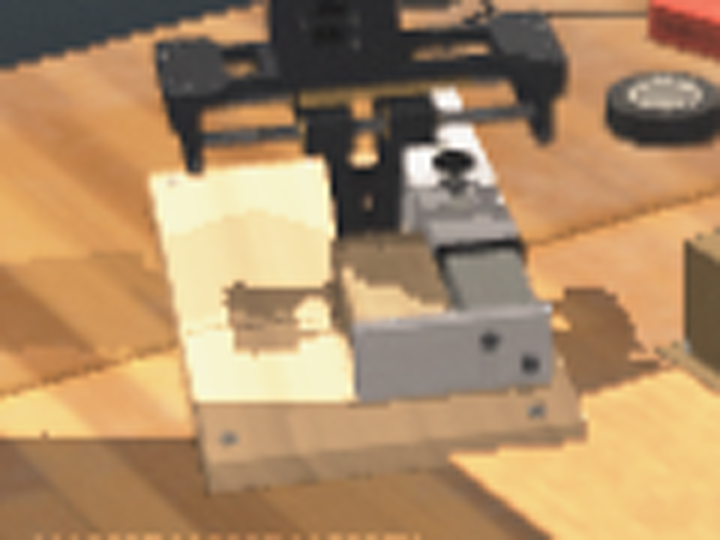

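About 9 mm left; now 1 mm steps.

Request:
jog_arm(linear=[[-0.5,-1.2,0],[-0.5,-1.2,0],[-0.5,-1.2,0],[-0.5,-1.2,0],[-0.5,-1.2,0],[-0.5,-1.2,0]], delta_rot=[[0,0,0],[0,0,0],[0,0,0],[0,0,0],[0,0,0],[0,0,0]], grip=[-1,-1,-1,-1,-1,-1])

```text
t: 14.5
tool_pos: [0.4513, -0.2124, 0.0522]
eef_rot: [0.696, -0.694, 0.128, -0.132]
contact_force: [1.4, 3.0, 0.1]
gripper_width: 0.0005
```

Request:
jog_arm(linear=[[-0.3,-0.8,0],[-0.3,-0.8,0]], delta_rot=[[0,0,0],[0,0,0]], grip=[-1,-1])

```text
t: 14.67
tool_pos: [0.4513, -0.2125, 0.0522]
eef_rot: [0.697, -0.694, 0.127, -0.132]
contact_force: [0.4, 3.8, 1.3]
gripper_width: 0.0003
```

```bash
python3 j.py; python3 -c "
from h import *
cam('scene','scene15.png');i=cv2.imread('pics/scene15.png')[170:260,200:320];cv2.imwrite('pics/zs15.png',cv2.resize(i,None,fx=6,fy=6,interpolation=cv2.INTER_CUBIC))"
```

```text
t 14.67 pos [ 451.3 -212.5   52.2] jawang -21.1 fing [ 0.007  0.003 -1.   ] F [0.35 3.82 1.26] w 0.0003
jigxy [ 4.2 -7.3] jigF [-1.1  3.7] [ 0.471  0.896 -0.198  2.078  0.721  0.226 -0.728]
```

View pics/zs15.png

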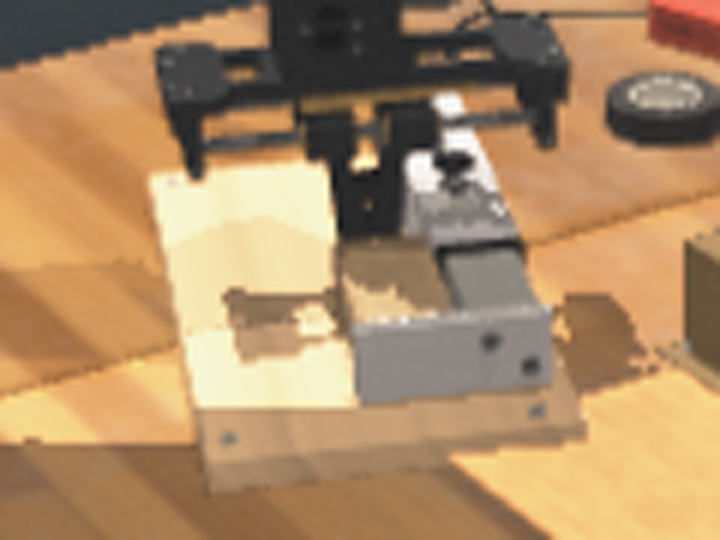

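The tool has stopped at jig y = -7.3 with 3.7 N: the packer is against the stop. I'll back off and check.

Request:
jog_arm(linear=[[1.5,4,0],[2.5,6.5,0],[4,10,5],[0,0,30],[0,0,35],[20,40,20],[10,35,0],[0,20,0],[0,0,0]], delta_rot=[[0,0,0],[0,0,0],[0,0,0],[0,0,0],[0,0,0],[0,0,0],[0,0,0],[0,0,0],[0,0,0]], grip=[-1,-1,-1,-1,-1,-1,-1,-1,-1])

```text
t: 15.47
tool_pos: [0.486, -0.1022, 0.1447]
eef_rot: [-0.694, 0.695, -0.133, 0.135]
contact_force: [-0.9, 0.7, 0.4]
gripper_width: 0.0007
```

```bash
python3 j.py; python3 -c "
from h import *
cam('scene','scene16.png');i=cv2.imread('pics/scene16.png')[170:260,200:320];cv2.imwrite('pics/zs16.png',cv2.resize(i,None,fx=6,fy=6,interpolation=cv2.INTER_CUBIC))
cam('side','side16.png');i=cv2.imread('pics/side16.png')[195:345,265:435];cv2.imwrite('pics/z16.png',cv2.resize(i,None,fx=4,fy=4,interpolation=cv2.INTER_CUBIC))"
```

```text
t 15.47 pos [ 486.  -102.2  144.7] jawang -21.81 fing [ 0.003 -0.003 -1.   ] F [-0.86  0.69  0.41] w 0.0007
jigxy [ -3.6 108.1] jigF [-1.1  0.3] [ 0.332  0.729 -0.354  2.046  0.557  0.457 -0.828]
```

View pics/zs16.png

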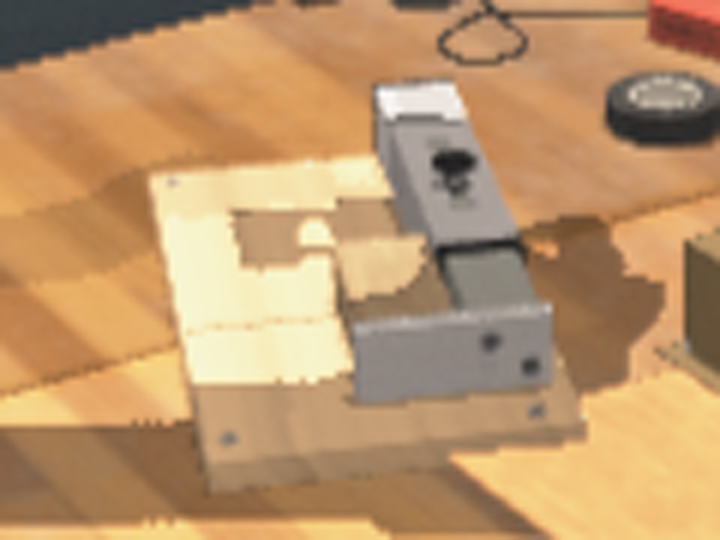

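View pics/z16.png

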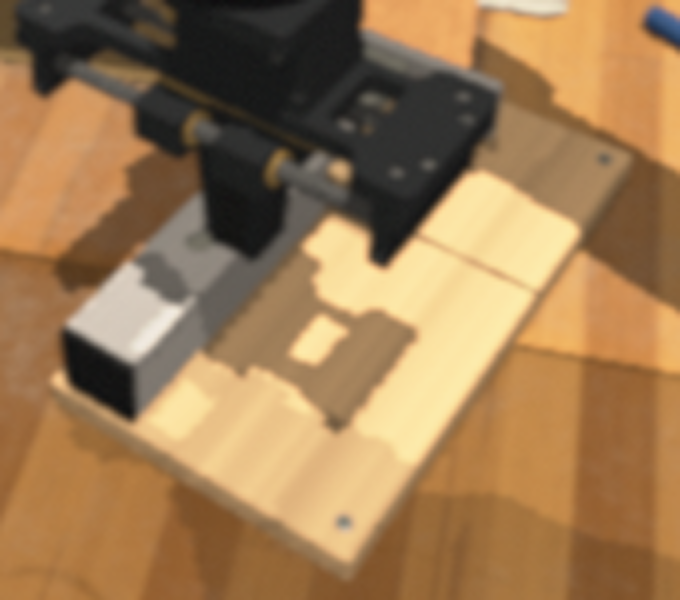

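Request:
jog_arm(linear=[[0,0,35],[0,0,35],[-10,-15,30],[-15,-30,10],[-15,-30,0],[-15,-30,0],[-15,-30,0],[-15,-30,0],[-15,-30,0],[-15,-30,0]], delta_rot=[[0,0,0],[0,0,0],[0,0,-5],[0,0,-5],[0,0,-5],[0,0,-5],[0,0,-5],[0,0,-5],[0,0,-5],[0,0,-5]], grip=[-1,-1,-1,-1,-1,-1,-1,-1,-1,-1])

```text
t: 16.4
tool_pos: [0.356, -0.3481, 0.2564]
eef_rot: [-0.595, 0.602, -0.381, 0.372]
contact_force: [0.7, -0.6, -0.5]
gripper_width: 0.0003
```

Request:
jog_arm(linear=[[-15,-30,0],[-15,-30,0],[-15,-30,0],[-15,-20,0],[0,0,0],[0,0,0],[0,0,0]], delta_rot=[[0,0,0],[0,0,0],[0,0,0],[0,0,0],[0,0,0],[0,0,0],[0,0,0]], grip=[-1,-1,-1,-1,-1,-1,-1])

```text
t: 16.98
tool_pos: [0.2689, -0.4782, 0.2527]
eef_rot: [-0.583, 0.598, -0.4, 0.379]
contact_force: [0.4, -0.7, 0.3]
gripper_width: 0.0005
```

```bash
python3 j.py; python3 -c "
from h import *
cam('wrist','wrist17.png')
cam('scene','scene17.png');cam('side','side17.png');i=cv2.imread('pics/side17.png')[195:345,265:435];cv2.imwrite('pics/z17.png',cv2.resize(i,None,fx=4,fy=4,interpolation=cv2.INTER_CUBIC))"
```

```text
t 16.98 pos [ 268.9 -478.2  252.7] jawang -66.81 fing [-0.036 -0.001 -0.999] F [ 0.42 -0.73  0.25] w 0.0005
jigxy [ -68.9 -321.1] jigF [ 0.7 -0.5] [ 1.141  0.611 -0.303  1.785  0.278  0.81  -0.474]
```

View pics/z17.png

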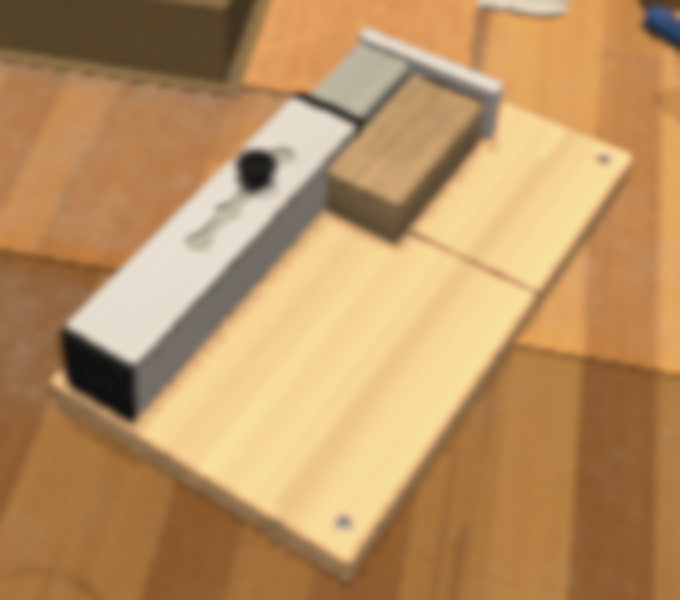

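View pics/wrist17.png

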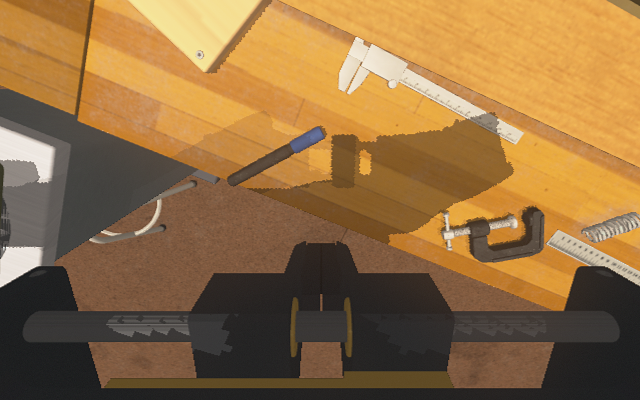

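The packer sits flush with the fence and its far end meets the stop pad; the cap is up in the next hole at about (257,168). Now a check in numbers.

```bash
python3 - <<'E'
from j import *
from m import z,D
w=robot.read_camera('side')
def jp(c,uv,h): return (J.T@(plane(c,uv,h)[:2]-cc)*1000).round(1)
for n,u,v,h in [('BL',330,178,.05),('FL',400,207,.05),('FR',487,105,.05),('BR',420,77,.05),('fence R',357,128,.058),('plate front',500,88,.058),('plate back',362,32,.058)]:
    print(n,jp(w,z(u,v),h))
g=lambda c,b:np.array(cv2.moments(((c['img'][b[1]:b[3],b[0]:b[2]].max(2)<70)*255).astype(np.uint8),True)['m10']),
for c,b in [(D['side'],(312,230,332,255)),(w,(318,223,338,246))]:
    m=(c['img'][b[1]:b[3],b[0]:b[2]].max(2)<90).astype(np.uint8)
    k,l,s,ce=cv2.connectedComponentsWithStats(m);i=1+s[1:,4].argmax();p=ce[i]+b[:2];print('cap',p,s[i],jp(c,p,.0695), jp(c,p,.0655))
E
```

```text
BL [ 25.6 -14.1]
FL [-15.  -16.5]
FR [ -15.4 -112.5]
BR [  26.6 -112.6]
fence R [ 29.7 -47.8]
plate front [ -18.3 -120.7]
plate back [  69.8 -120.4]
cap [321.328125 244.578125] [ 6 10  8 10 64] [49.7 45.8] [52.  42.5]
cap [328.42857143 237.14285714] [ 7 10  8 10 63] [50.  20.1] [52.3 16.6]
```

```bash
python3 - <<'E'
import cv2,numpy as np
a=cv2.resize(cv2.imread('pics/side17.png')[200:245,340:400],None,fx=8,fy=8,interpolation=cv2.INTER_NEAREST)
b=cv2.resize(cv2.imread('pics/scene17.png')[195:245,245:300],None,fx=7,fy=7,interpolation=cv2.INTER_NEAREST)
o=np.zeros((360,800,3),np.uint8);a=a[:,:410];o[:a.shape[0],:a.shape[1]]=a;o[:350,415:800]=b[:350,:385];cv2.imwrite('pics/zz17.png',o)
E
```

```text
(no output)
```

View pics/zz17.png

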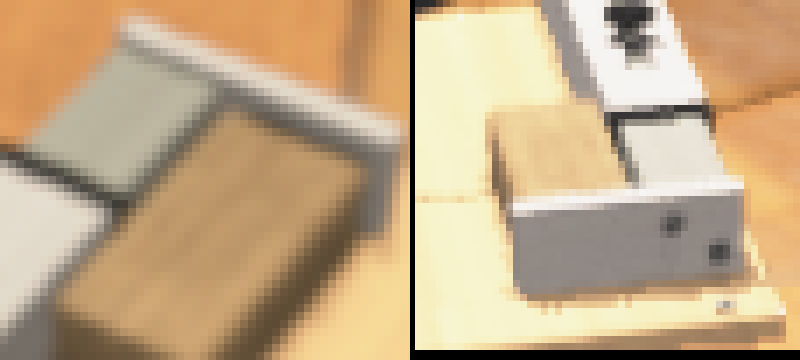

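The side and scene views show no gap at the stop. A closer wrist view from above is a cheap way to confirm both contacts.

Request:
jog_arm(linear=[[12,23,0],[12,23,0],[12,23,0],[12,23,0],[12,23,0],[12,23,-5],[12,23,-5],[12,23,-10],[10,20,-10],[0,0,-10]], delta_rot=[[0,0.5,-4.5],[0,0.5,-4.5],[0,0.5,-4.5],[0,0.5,-4.5],[0,0,-4.5],[0,0,-4.5],[0,0,-4.5],[0,0,-4.5],[0,0,-4.5],[0,0,-4.5]], grip=[-1,-1,-1,-1,-1,-1,-1,-1,-1,-1])

```text
t: 18.02
tool_pos: [0.3897, -0.254, 0.2156]
eef_rot: [0.388, -0.397, 0.609, -0.566]
contact_force: [0.4, 0.3, 0.2]
gripper_width: 0.0005
```

Request:
jog_arm(linear=[[0,0,-10],[0,0,-8],[0,0,0],[0,0,0],[0,0,0]], delta_rot=[[0,0,0],[0,0,0],[0,0,0],[0,0,0],[0,0,0]], grip=[-1,-1,-1,-1,-1])

```text
t: 18.43
tool_pos: [0.3924, -0.2467, 0.1963]
eef_rot: [0.392, -0.401, 0.608, -0.562]
contact_force: [0.4, 0.3, 0.4]
gripper_width: 0.0005
```

```bash
python3 j.py; python3 look.py 18
```

```text
t 18.43 pos [ 392.4 -246.7  196.3] jawang -111.82 fing [-0.046  0.046 -0.998] F [0.45 0.27 0.42] w 0.0005
jigxy [-38.1 -60.5] jigF [0.3 0.4] [ 0.525  0.609 -0.078  2.052  0.045  0.544 -1.531]
t 18.43 pos [ 392.4 -246.7  196.3] jawang -111.82 fing [-0.046  0.046 -0.998] F [0.45 0.27 0.42] w 0.0005
```

View pics/wrist18.png

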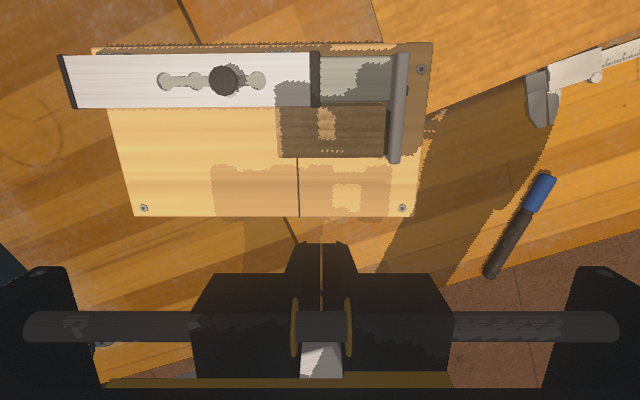

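```bash
python3 -c "
import cv2
i=cv2.imread('pics/wrist18.png')[45:175,260:430];cv2.imwrite('pics/zz18.png',cv2.resize(i,None,fx=4.6,fy=4.6,interpolation=cv2.INTER_CUBIC))"
```

```text
(no output)
```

View pics/zz18.png

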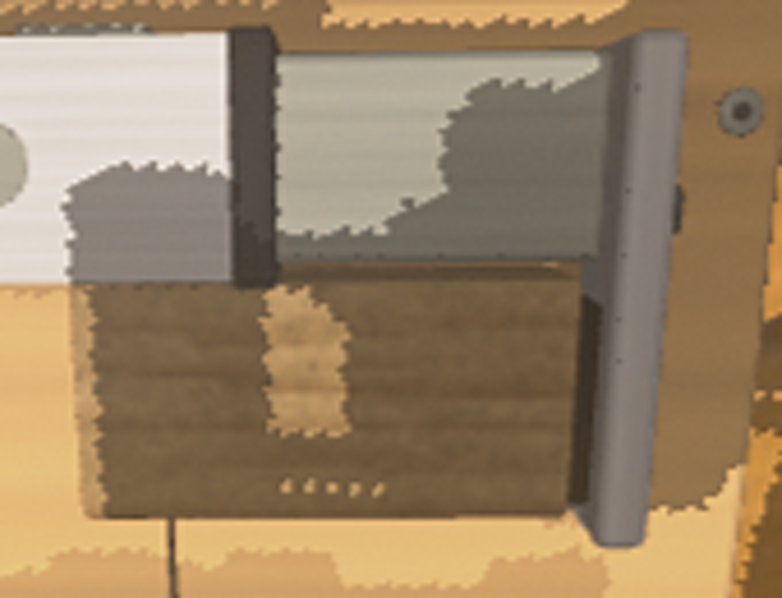

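From above, the packer's back edge lies along the fence. The only dark strip before the plate is the 4 mm pad, even in width, so both contacts hold. The gripper is clear of everything, so I'll hand in.

```bash
python3 -c "
from plant import robot
print(robot.sign_off())"
```

```text
the job is handed in; nothing more can be done
None
```

I pressed the button with closed fingertips, drew the stop tube out one hole, and the button came up there. I then squared the packer against the fence and slid it along until it rested against the stop. The job was handed in at about 18.5 s, with the gripper clear of everything.

**What the last checks showed:**
- **Button:** it moved 25 to 26 mm and sits in the next hole, with two free holes behind it and one ahead. As I let go, the spring still pushed with 2.4 N above the trapped height. The later side view also fits the button being fully up.
- **Packer at the fence:** it lies parallel to the fence within about 1 mm over its length. The side view alone could not rule out a gap of about 1 mm, but the view from above shows none.
- **Packer at the stop:** it came up in 1 mm steps and stopped at 3 to 4 N. The view from above shows only the pad, about 4 mm thick, between the packer and the plate. My pixel estimates of the stop's position varied by a few millimetres, so I relied on the force and this view.

**What went less well:** pressing the button briefly reached 32 N before I eased off. Joint 6 came close to its lower limit (0.045 against 0.04 rad) but did not pass it.

I saw no sign that the calliper, bottle or tape had moved, but I did not measure them.

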